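Lend out the foam cutter that has its batteries in

ROBOT

A 7-joint arm with a two-finger parallel gripper is mounted at the origin on the work surface. World frame = base frame: x ahead of the robot, y to its left, z up, the work surface at z = 0. Lengths are in m, angles in rad, forces in N, time in s.
With the tool pointing down it reaches from about 0.4 to 0.85 m from the base axis. Payload 10.4 kg.
Tool frame: the origin (TCP) lies midway between the tips of the shut fingers; the grasp point (between the pads) lies 19 mm behind it (grip_depth is the distance from the TCP to the grasp point, in m); z points along the fingers, y is the line along which they close (so a half turn about z gives the same grasp; the last joint's range is limited). The gripper opens to 87 mm and grips with 3 to 60 N. Pads are 19 mm wide; open, the fingers measure 117 mm over their backs; the gripper's body (75 mm by 190 mm) begins 51 mm behind the grasp point.
Start: joints at [1.127, 0.332, -0.065, 1.46, 0.022, 1.35, -0.088], TCP at [0.255, -0.57, 0.223] pointing down, gripper open.
Joint ranges: [-2.6, 2.6], [-0.5, 2.12], [-1.47, 1.34], [0.16, 2.42], [-1.27, 4.41], [0.06, 2.06], [-2.6, 2.6]. Speed limits (rad/s): [2.22, 2.22, 2.79, 2.79, 3.14, 3.14, 3.14].

INTERFACE

Orientations are given as [roll, pitch, yaw] about the fixed x, y, z axes, in that order (R = Rz(yaw) Ry(pitch) Rx(roll)).
In Python, from cell import * gives the robot as it stands.
- The arm moves only by the shell command python3 -m creep 'ROWS' [OPENING] [FORCE]. ROWS is text: rows parted by semicolons, each of 4 numbers parted by spaces: the shift along the tool's x, y, z in m, then the turn about the tool's z in degrees. A call has 1 to 12 rows; each row is the pose to reach, as a shift and turn from the pose commanded when the call began, along the tool's axes at that moment; what a row does not reach only later rows make up. A row lasts 1/10 s, in which the tool goes at most 50 mm and 8.59 degrees, less where a joint would pass 70% of its speed; a pose out of reach is approached as far as the arm can. A call with a gripper value outside its range is refused whole. OPENING is the opening, from -1 (shut) to 1 (fully open), set as the call begins (- or left out, the last holds). The fingers move at their own pace and stop on an object; FORCE is the grip in N (left out, the last holds). Time passes only in rows, so rows that repeat a pose let the fingers close. It gives the time, the measured TCP pose, the force, the opening and the grip force at its end, in the units of the state.
- read_state(): the state, without advancing time (a new reading comes with each control period).
- snapshot(name): name is "side" or "top"; returns the picture (384x512x3 uint8, red, green, blue); there is no depth.
- camera_params(name): a dict with "fx", "fy", "cx", "cy" (pixels), "rvec" (rotation vector, rad) and "tvec" (3), from world to camera coordinates, as OpenCV has them. Camera axes: x right, y down, z forward; pixel columns grow to the right and rows downward; lengths in m; the calibration is good to about 2 mm. A picture is of the moment at which its call begins. camera_params takes no time and is no camera call.
- close_job(): hands the job in; it is judged then, once.
The state is a dict: "clock": time; "q": joint angles; "qd": joint speeds; "tau": joint torques, N m; "tcp_pos": TCP position; "orientation": TCP orientation; "contact_force": force on the tool from outside, world axes, zero at the start; "ft_torque": the same for the moment, N m; "grip_width": finger opening in m; "gripper_force": force on a finger pad.
Only numpy, scipy, OpenCV 4.12 (cv2) and the standard library are available. Lean on these libraries where they do the work, as an engineer would, in place of code of your own. Each camera call takes 0.05 s, during which the arm holds its last target. There are 200 camera calls.

TASK

A pupil at the round blue foam model wants to borrow a foam cutter. First stamp the loan card: press the red head of the self-inking stamp that stands on it all the way down, without shoving the stamp about, and let it spring back. Then lift the two yellow foam cutters clear of the mat one after the other, by their cases, to feel which is heavier and so has its batteries in; lay the lighter one back flat where it was without dropping it, and finish still holding the heavier one by its case, level and still, a good hand's breadth above the middle of the foam model, leaving everything else on the table undisturbed.

Things in the scene. Friction and masses are not known exactly. Their poses are not given: they have to be found in the camera images.
- stamp_top (a point): middle of the top of the self-inking stamp's red head (46 x 60 mm, with a 22 x 32 black thumb pad), 83 mm above the table at rest. The stamp (black frame 40 x 54 mm, 140 g in all) stands loose on a paper loan card; x, y, z are the stamp's own axes, z up, y along its longer side.
- stamp_head (a joint): how far the stamp's head is pressed down, in m: 0 at rest, 0.014 at its stop. A spring pushes it back: about 3 N to start it, about 8 N at the stop.
- stamp: the stamp's black frame; origin at the middle of its underside, on the loan card.
- cutter_a_mid (a point): middle of the case of one of two look-alike foam cutters (one holds two D cells, the other is empty; nothing shows which). Yellow case with black ends, 150 long (x, towards the bow), 42 wide, 42 high, flat on the mat: the point is 24 above the table and within 5 mm of the centre of mass. Bow: two 4 mm steel arms, 80 apart, 110 forward of the case at half its height, a thin wire across their ends.
- cutter_b_mid (a point): middle of the case of the other foam cutter, the same in shape, size and axes; grip either across its 42 mm width. The two lie side by side, 150 to 190 mm apart. An empty cutter weighs 170 to 220 g, one with its cells 365 to 500 g; nothing on the outside shows it.
- mat: green cutting mat, 340 x 330 x 3 mm, fixed to the table, under both cutters; origin at the middle of its underside.
- foam_top (a point): middle of the top face of the round light blue foam model: three glued discs, 160, 140 and 114 mm across, 60 mm high in all; the point is 60 above the table. Loose, 80 g.
- foam_stack: the same foam model; origin at the middle of its underside.
- glue_bottle: white glue bottle with an orange nozzle, 54 mm across, 138 high, loose; origin under its middle. A bystander.
- marker: white and blue marker pen lying down, 134 long, 17 high, along its x; origin under its middle. A bystander.
- offcut: small white foam offcut, 35 x 60 x 20 mm, lying on the mat behind and between the cutters' cases; origin under its middle. A bystander.

How it is judged:
On the way, in this order (a step that is already met when the one before it is completed fails the run):
1. the stamp's head is pressed down to its stop (at least 12.5 of its 14 mm) (value of joint stamp_head above 0.0125 m), for 0.05 s.
2. after that, the lighter cutter is lifted in the fingers, 30 mm or more off the mat (the one left on the mat presses on it with over 2.9 N) ((((height (world z) of cutter_a_mid above 0.055 m and contact force between the fingers and cutter_a above 0.3 N) and contact force between cutter_b and mat above 2.9 N) or ((height (world z) of cutter_b_mid above 0.055 m and contact force between the fingers and cutter_b above 0.3 N) and contact force between cutter_a and mat above 2.9 N))), for 0.2 s.
3. after that (or again), the heavier cutter is lifted in the fingers, 30 mm or more off the mat (the one left on the mat presses on it with under 2.9 N) ((((height (world z) of cutter_a_mid above 0.055 m and contact force between the fingers and cutter_a above 0.3 N) and contact force between cutter_b and mat below 2.9 N and height (world z) of cutter_b_mid below 0.032 m and contact force between the fingers and cutter_b below 0.05 N) or ((height (world z) of cutter_b_mid above 0.055 m and contact force between the fingers and cutter_b above 0.3 N) and contact force between cutter_a and mat below 2.9 N and height (world z) of cutter_a_mid below 0.032 m and contact force between the fingers and cutter_a below 0.05 N))), for 0.2 s.
At the end, for the whole second after the job is handed in: Heavier cutter held by its case (within 75 mm of its middle), level to 20 degrees, still, case middle 75 mm or more above the foam model and within 70 mm sideways of its middle; lighter cutter flat, still, released, within 60 mm of where it was; stamp head back up (value of joint stamp_head below 0.003 m and ((contact force between the fingers and cutter_a above 0.3 N and distance between the grasp point and cutter_a_mid below 0.075 m and height (world z) of cutter_a_mid above 0.135 m and horizontal distance between cutter_a_mid and foam_top below 0.07 m and angle between cutter_a_mid's own z axis and vertical below 0.35 rad and linear speed of cutter_a below 0.04 m/s and contact force between cutter_a and foam_stack below 0.05 N and contact force between cutter_b and mat below 2.9 N and contact force between the fingers and cutter_b below 0.05 N and height (world z) of cutter_b_mid below 0.032 m and angle between cutter_b_mid's own z axis and vertical below 0.15 rad and distance of cutter_b_mid from where it was at the start of the episode below 0.06 m and linear speed of cutter_b below 0.03 m/s) or (contact force between the fingers and cutter_b above 0.3 N and distance between the grasp point and cutter_b_mid below 0.075 m and height (world z) of cutter_b_mid above 0.135 m and horizontal distance between cutter_b_mid and foam_top below 0.07 m and angle between cutter_b_mid's own z axis and vertical below 0.35 rad and linear speed of cutter_b below 0.04 m/s and contact force between cutter_b and foam_stack below 0.05 N and contact force between cutter_a and mat below 2.9 N and contact force between the fingers and cutter_a below 0.05 N and height (world z) of cutter_a_mid below 0.032 m and angle between cutter_a_mid's own z axis and vertical below 0.15 rad and distance of cutter_a_mid from where it was at the start of the episode below 0.06 m and linear speed of cutter_a below 0.03 m/s))); the arm keeps its last pose, push and grip.
It fails at once if the stamp is shoved more than 20 mm or tipped (distance of stamp from where it was at the start of the episode above 0.02 m or angle between stamp's own z axis and vertical above 0.3 rad).
It fails at once if a cutter is let go more than 30 mm above the mat ((height (world z) of cutter_a_mid above 0.055 m and contact force between the fingers and cutter_a below 0.02 N) or (height (world z) of cutter_b_mid above 0.055 m and contact force between the fingers and cutter_b below 0.02 N)).
It fails at once if the foam model or a bystander is moved more than 30 mm (distance of any of glue_bottle, marker, offcut, foam_stack from where it was at the start of the episode above 0.03 m).
It also fails if it takes over 72 s, if anything falls off the work surface, if the arm or the gripper's body presses on something with over 40 N, if the wrist force passes 120 N, or if a joint passes its speed limit or range.

## Working session

There is one attempt and no reset: what is moved stays moved. The work goes in short steps, Python scripts to look and compute and a shell command to move; the robot and the scene stay as the last step left them, time stands still between calls to the robot, and variables do not carry over. Pictures are saved under pics/ and viewed, at most 10 in all, crops included, and the job is handed in when it is done.

```bash
mkdir -p pics; python3 - <<'E'
from cell import *
import cv2
for n in("top","side"):
    cv2.imwrite(f"pics/{n}0.png",snapshot(n)[:,:,::-1]); print(n,camera_params(n))
s=read_state(); print(s)
E
```

```text
top {'fx': 382.73165719779, 'fy': 382.73165719779, 'cx': 254.99397774565017, 'cy': 187.0564104578594, 'rvec': array([ 2.19896799, -2.17349149,  0.11296078]), 'tvec': array([-0.01991093,  0.51499329,  1.05412362])}
side {'fx': 402.9504794420025, 'fy': 402.9504794420025, 'cx': 255.6693228982176, 'cy': 189.54612866920198, 'rvec': array([ 0.32173348, -2.72991222,  1.28975769]), 'tvec': array([0.49377136, 0.15824609, 1.12910677])}
{'clock': 0.1, 'q': array([ 1.12741416,  0.33280354, -0.0646592 ,  1.4608641 ,  0.02158976,
        1.34991542, -0.08849712]), 'qd': array([ 0.00081967, -0.00196796,  0.0006233 , -0.00281354, -0.00032565,
        0.00125445, -0.00074355]), 'tau': array([-3.63255640e-04, -6.24552441e+01,  2.41790107e-02, -3.90720606e+01,
       -6.14380999e-02,  3.66222498e-02,  4.38224799e-05]), 'tcp_pos': array([ 0.25512826, -0.57016705,  0.22183338]), 'orientation': array([-3.14029848e+00,  6.30173875e-05,  4.20763625e-01]), 'contact_force': array([-0.04251195,  0.66532498, -0.32928104]), 'ft_torque': array([ 0.02563311,  0.0417817 , -0.04157134]), 'gripper_force': 0.0, 'grip_width': 0.08690523552019151}
```

View pics/top0.png

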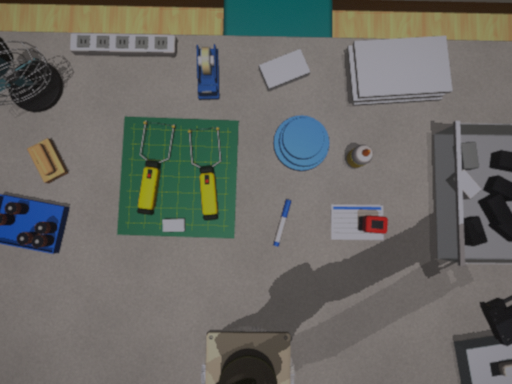

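View pics/side0.png

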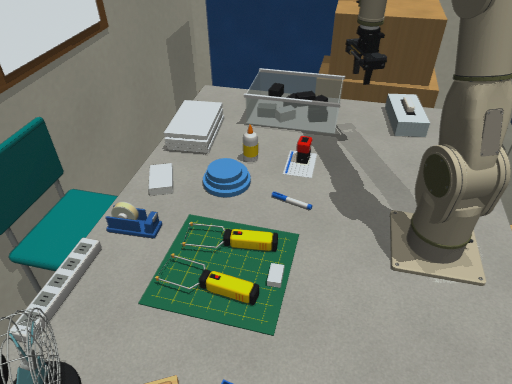

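The top view shows the stamp's red head at about (375,225), the foam at (302,142), the cutters at (149,187) and (208,192) with bows pointing up (+x), the glue at (360,155), the marker at (283,222) and the offcut at (173,225). The side view agrees. Next I'll measure by colour masks.

```bash
cat > h.py <<'E'
from cell import *
import cv2, numpy as np
def ray(n,u,v,z):
    c=camera_params(n);R=cv2.Rodrigues(c["rvec"])[0];o=-R.T@c["tvec"]
    d=R.T@np.array([(u-c["cx"])/c["fx"],(v-c["cy"])/c["fy"],1.]);return (o+d*(z-o[2])/d[2])
def blobs(img,lo,hi,amin=40):
    m=cv2.inRange(cv2.cvtColor(img,cv2.COLOR_RGB2HSV),lo,hi)
    cs=cv2.findContours(m,cv2.RETR_EXTERNAL,cv2.CHAIN_APPROX_NONE)[0]
    return [c for c in cs if cv2.contourArea(c)>amin]
def rect(n,c,z):
    P=np.array([ray(n,*p[0],z)[:2] for p in c]).astype(np.float32)
    r=cv2.minAreaRect(P);b=cv2.boxPoints(r);e=[b[1]-b[0],b[2]-b[1]]
    l=max(e,key=np.linalg.norm);a=np.degrees(np.arctan2(l[1],l[0]));a=(a+90)%180-90
    return np.round(r[0],4),np.round(r[1],4),round(float(a),1)
E
python3 - <<'E'
from h import *
s=read_state()["orientation"]
im=snapshot("top"); 
for nm,lo,hi,z in [("yellow",(22,140,90),(34,255,255),.045),("red",(0,150,90),(6,255,255),.083),("red2",(172,150,90),(180,255,255),.083),("blue",(95,90,110),(112,255,255),.05)]:
    for c in blobs(im,lo,hi): 
        print(nm,cv2.boundingRect(c),*rect("top",c,z))
v=cv2.resize(im[105:245,115:395],None,fx=2.85,fy=2.85,interpolation=cv2.INTER_CUBIC)
cv2.imwrite("pics/c1.png",v[:,:,::-1])
E
```

```text
yellow (199, 172, 19, 43) [0.4946 0.1152] [0.1158 0.0414] 6.3
yellow (138, 167, 20, 43) [0.5081 0.2805] [0.0424 0.1156] -6.6
red (365, 216, 22, 17) [ 0.4159 -0.3339] [0.0559 0.042 ] 84.3
blue (333, 207, 48, 3) [ 0.4587 -0.2923] [0.0055 0.1294] -89.3
blue (282, 200, 9, 17) [ 0.4564 -0.0991] [0.0128 0.0466] -15.7
blue (0, 195, 64, 56) [0.4103 0.595 ] [0.1642 0.1197] 79.5
blue (274, 116, 55, 55) [ 0.6375 -0.1398] [0.1519 0.1503] 0.4
blue (198, 74, 20, 18) [0.8047 0.1236] [0.0463 0.0541] -84.5
```

View pics/c1.png

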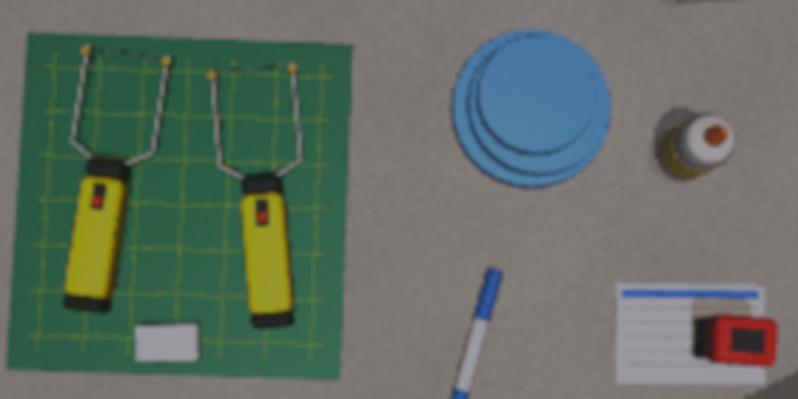

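The crop shows the black thumb pad centred near (748,341), which is about (377.5,224.6) in the full image. The cutters have black ends of equal length, so the yellow centroid is the case middle. The measured sizes and the 166 mm spacing fit what was given.

```bash
cat >> h.py <<'E'
from scipy.spatial.transform import Rotation as Ro
def go(x,y,z,yaw):
    s=read_state();R=Ro.from_euler("xyz",s["orientation"]).as_matrix()
    d=R.T@(np.array([x,y,z])-s["tcp_pos"]); t=-(yaw-np.degrees(s["orientation"][2]))
    print("shift mm",np.round(d*1e3,1),"turn",round((t+90)%180-90,1),"yaw",round(np.degrees(s["orientation"][2]),1))
E
python3 - <<'E'
from h import *
im=snapshot("top")
hsv=cv2.cvtColor(im[216:234,368:388],cv2.COLOR_RGB2HSV)
m=((hsv[...,2]<70)).astype(np.uint8); n,l,st,ce=cv2.connectedComponentsWithStats(m)
for i in range(1,n): print(st[i],ce[i]+[368,216],ray("top",*(ce[i]+[368,216]),.083))
ims=snapshot("side")
for c in blobs(ims,(0,150,90),(6,255,255)): print("side red",cv2.boundingRect(c),*rect("side",c,.083))
for c in blobs(ims,(22,140,90),(34,255,255)): print("side y",cv2.boundingRect(c),*rect("side",c,.035))
for c in blobs(im,(95,90,110),(112,255,255),1000): print(*rect("top",c,.02))
print(ray("top",362,152,.13))
go(.416,-.334,.12,-5.7)
E
```

```text
[ 4  5 11  7 75] [377. 224.] [ 0.415882   -0.33679781  0.083     ]
side red (297, 136, 15, 17) [ 0.4127 -0.3111] [0.1029 0.0437] 88.9
side y (206, 271, 48, 32) [0.5064 0.2865] [0.0606 0.1222] -6.1
side y (230, 229, 43, 22) [0.4927 0.1229] [0.117  0.0686] 6.0
side y (243, 144, 15, 13) [ 0.601  -0.3009] [0.0496 0.0769] -76.6
[0.41   0.6119] [0.1691 0.1231] 79.5
[ 0.6437 -0.144 ] [0.1563 0.1546] 0.4
[ 0.59951569 -0.28527416  0.13      ]
shift mm [ 243.3 -150.   102.3] turn 29.8 yaw 24.1
```

```bash
python3 -m creep '0.04 -0.025 0 6; 0.08 -0.05 0 12; 0.12 -0.075 0.01 18; 0.16 -0.1 0.03 24; 0.2 -0.125 0.06 29.8; 0.243 -0.152 0.09 29.8; 0.243 -0.152 0.102 29.8; 0.243 -0.152 0.102 29.8; 0.243 -0.152 0.102 29.8; 0.243 -0.152 0.102 29.8' -1 20; python3 -c "
from h import *
go(.416,-.3365,.083,-5.7)
cv2.imwrite('pics/s1.png',cv2.resize(snapshot('side')[60:210,210:410],None,fx=3,fy=3)[:,:,::-1])"
```

```text
clock: 1.25
tcp_pos: [0.4147, -0.3344, 0.1218]
orientation: [3.14, -0.001, -0.102]
contact_force: [0.2, 0.0, 0.4]
grip_width: 0.0144
gripper_force: 0.0
shift mm [ 1.5  1.9 38.8] turn -0.1 yaw -5.8
```

View pics/s1.png

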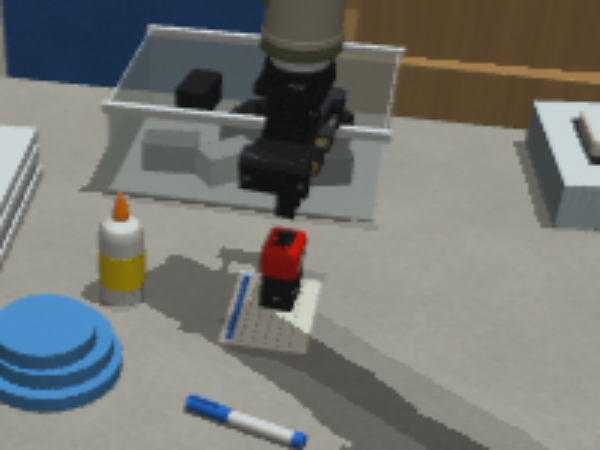

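The shut fingertips (285,212 in the crop) sit directly above the black pad (287,237), so they are aligned.

```bash
python3 -m creep '0.0015 0.002 0.015 0; 0.0015 0.002 0.03 0; 0.0015 0.002 0.036 0; 0.0015 0.002 0.04 0; 0.0015 0.002 0.043 0; 0.0015 0.002 0.046 0; 0.0015 0.002 0.049 0; 0.0015 0.002 0.051 0; 0.0015 0.002 0.053 0; 0.0015 0.002 0.053 0'
```

```text
clock: 2.3
tcp_pos: [0.4169, -0.3354, 0.0697]
orientation: [3.14, -0.001, -0.1]
contact_force: [-6.7, 3.0, 18.9]
grip_width: 0.0004
gripper_force: 9.1
```

```bash
python3 -m creep '0 0 0.001 0; 0 0 0.0015 0; 0 0 0.0015 0'; python3 -m creep '0 0 -0.006 0; 0 0 -0.012 0; 0 0 -0.02 0; 0 0 -0.04 0; 0 0 -0.08 0; 0 0 -0.12 0; 0 0 -0.12 0; 0 0 -0.12 0' 1; python3 -c "
from h import *
im=snapshot('top')
for c in blobs(im,(0,150,90),(6,255,255)): print(*rect('top',c,.083))
for b in [(.4946,.1152,6.3),(.508,.2805,-6.6)]: go(b[0],b[1],.1,b[2])"
```

```text
clock: 2.6
tcp_pos: [0.4173, -0.3356, 0.0695]
orientation: [3.14, -0.002, -0.1]
contact_force: [-9.9, 6.6, 32.0]
grip_width: 0.0004
gripper_force: 15.8
clock: 3.4
tcp_pos: [0.4168, -0.3348, 0.187]
orientation: [3.141, -0.002, -0.099]
contact_force: [-0.6, -0.5, 0.0]
grip_width: 0.0563
gripper_force: 0.0
shift mm [  33.5 -455.2   85.8] turn -12.0 yaw -5.7
shift mm [  30.5 -621.    85.8] turn 0.9 yaw -5.7
```

```bash
python3 -m creep '0.003 -0.045 0 0; 0.007 -0.09 0 0; 0.01 -0.135 0 -2; 0.013 -0.18 0 -4; 0.017 -0.225 0 -6; 0.02 -0.27 0 -8; 0.023 -0.315 0 -10; 0.027 -0.36 0 -12; 0.03 -0.405 0 -12; 0.0335 -0.45 0 -12; 0.0335 -0.455 0.03 -12; 0.0335 -0.455 0.07 -12' 1; python3 -m creep '0 0 0 0; 0 0 0 0'; python3 -c "
from h import *
im=snapshot('top')
for c in blobs(im,(0,150,90),(6,255,255)): print(*rect('top',c,.083))
go(.4946,.1152,.013,6.3)
cv2.imwrite('pics/s2.png',cv2.resize(snapshot('side')[120:340,130:400],None,fx=2.7,fy=2.7)[:,:,::-1])"
```

```text
clock: 4.65
tcp_pos: [0.4951, 0.1174, 0.1154]
orientation: [-3.14, -0.002, 0.114]
contact_force: [1.3, -1.5, -1.0]
grip_width: 0.0869
gripper_force: 0.0
clock: 4.85
tcp_pos: [0.494, 0.1146, 0.1157]
orientation: [-3.141, 0.003, 0.11]
contact_force: [-0.5, -0.0, 0.2]
grip_width: 0.0869
gripper_force: 0.0
[ 0.4159 -0.3328] [0.0558 0.0422] 88.9
shift mm [ -0.4  -0.5 103.9] turn -0.0 yaw 6.3
```

View pics/s2.png

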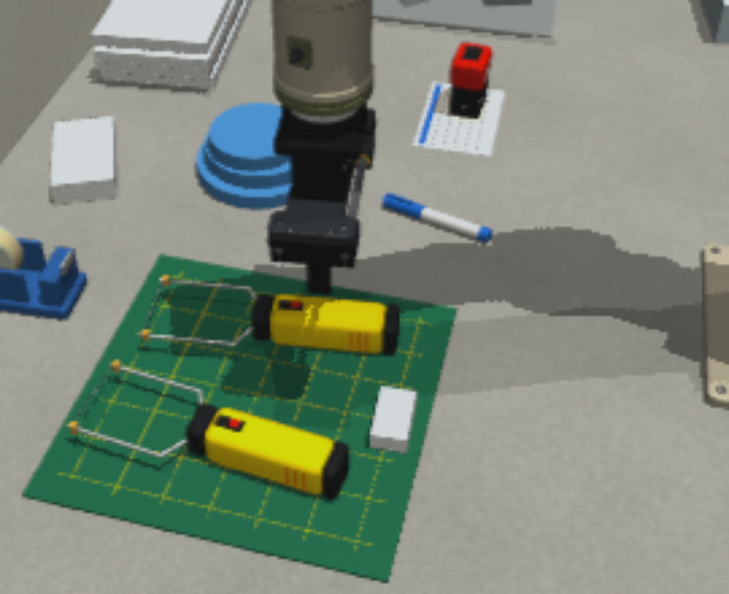

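The stamp stands where it was with its head back up, and the gripper is over the near cutter by measurement. I'll descend in two stages and watch the force.

```bash
python3 -m creep '0 0 0.03 0; 0 0 0.055 0; 0 0 0.064 0; 0 0 0.068 0; 0 0 0.072 0; 0 0 0.076 0'; python3 -c "
from h import *
cv2.imwrite('pics/t2.png',cv2.resize(snapshot('side')[190:310,170:310],None,fx=4,fy=4)[:,:,::-1])
"
```

```text
clock: 5.55
tcp_pos: [0.4957, 0.115, 0.0411]
orientation: [3.142, -0.002, 0.11]
contact_force: [-0.1, 0.6, -1.1]
grip_width: 0.0871
gripper_force: 0.0
```

View pics/t2.png

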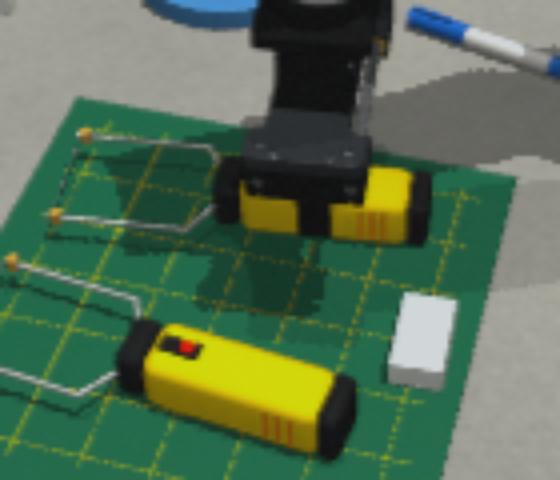

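The near finger (315,205) hangs in front of the case, close to its middle, with no contact force. I'll lower, grip and lift.

```bash
python3 -m creep '0 0 0.01 0; 0 0 0.02 0; 0 0 0.027 0; 0 0 0.027 0; 0 0 0.027 0' ; python3 -m creep '0 0 0 0; 0 0 0 0; 0 0 0 0; 0 0 0 0; 0 0 0 0; 0 0 0 0; 0 0 0 0; 0 0 0 0' -1 40;  python3 -m creep '0 0 -0.01 0; 0 0 -0.02 0; 0 0 -0.04 0; 0 0 -0.05 0; 0 0 -0.055 0; 0 0 -0.055 0; 0 0 -0.055 0; 0 0 -0.055 0;0 0 -0.055 0; 0 0 -0.055 0; 0 0 -0.055 0'; for i in 1 2 3; do python3 -m creep '0 0 0 0' | grep contact; done; python3 -c "
from h import *
print(read_state()['ft_torque'])
cv2.imwrite('pics/t3.png',cv2.resize(snapshot('side')[160:310,150:310],None,fx=3.5,fy=3.5)[:,:,::-1])
"
```

```text
clock: 6.1
tcp_pos: [0.4946, 0.1149, 0.0128]
orientation: [-3.142, 0.0, 0.11]
contact_force: [-0.6, -0.5, 0.7]
grip_width: 0.0869
gripper_force: 0.0
clock: 6.9
tcp_pos: [0.4948, 0.1149, 0.0131]
orientation: [-3.142, -0.0, 0.11]
contact_force: [-0.8, 0.4, 0.0]
grip_width: 0.0419
gripper_force: 40.0
clock: 8.0
tcp_pos: [0.4947, 0.1148, 0.0678]
orientation: [-3.142, 0.0, 0.11]
contact_force: [0.1, -0.8, -4.0]
grip_width: 0.042
gripper_force: 40.0
contact_force: [0.8, 0.4, -4.1]
contact_force: [-0.4, -0.8, -4.1]
contact_force: [0.1, 0.2, -2.7]
[ 0.04990763  0.05236156 -0.03325042]
```

View pics/t3.png

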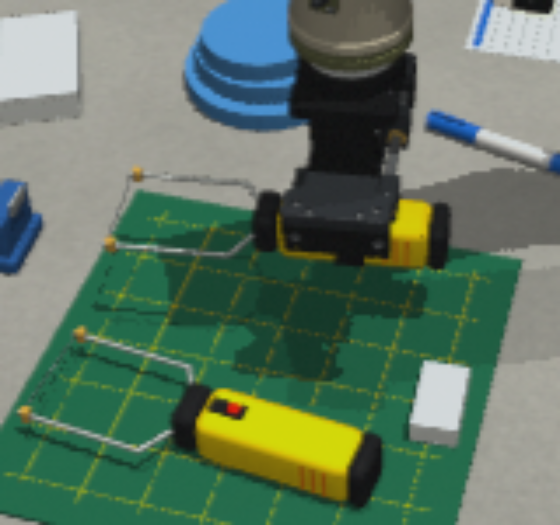

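The cutter is held level and clear of the mat. The force reading is noisy, so I'll average more readings.

```bash
for i in 1 2 3 4 5 6 7 8 9 10; do python3 -m creep '0 0 0 0' | grep contact; done; python3 -c "
from h import *
print(read_state()['clock'])"
```

```text
contact_force: [0.6, -0.8, -4.1]
contact_force: [-0.6, 0.0, -4.3]
contact_force: [-0.4, 0.7, -5.0]
contact_force: [-0.3, 0.1, -3.5]
contact_force: [-0.1, -0.3, -4.6]
contact_force: [0.1, -0.1, -4.4]
contact_force: [-0.3, -0.3, -4.1]
contact_force: [0.4, -0.1, -3.7]
contact_force: [0.6, 0.5, -4.5]
contact_force: [-0.8, -0.8, -3.6]
9.35
```

The mean is about 4.1 N (420 g), so this is the heavier one. I'll lay it back, lift the other, then return for this one.

```bash
python3 -m creep '0 0 0.015 0; 0 0 0.03 0; 0 0 0.042 0; 0 0 0.048 0; 0 0 0.052 0; 0 0 0.054 0; 0 0 0.055 0; 0 0 0.055 0; 0 0 0.055 0'; python3 -m creep '0 0 0 0; 0 0 0 0; 0 0 0 0; 0 0 0 0; 0 0 0 0; 0 0 0 0; 0 0 0 0; 0 0 0 0' 1;  python3 -m creep '0 0 -0.015 0; 0 0 -0.04 0; 0 0 -0.08 0; 0 0 -0.1 0; 0 0 -0.1 0; 0 0 -0.1 0;0 0 -0.1 0'; python3 -c "
from h import *
go(.508,.2815,.013,-6.6)"
```

```text
clock: 10.25
tcp_pos: [0.4951, 0.1148, 0.0134]
orientation: [3.141, -0.001, 0.11]
contact_force: [0.3, -0.3, -3.3]
grip_width: 0.0419
gripper_force: 40.0
clock: 11.05
tcp_pos: [0.4948, 0.1148, 0.013]
orientation: [3.142, -0.0, 0.11]
contact_force: [-0.0, 0.4, 0.1]
grip_width: 0.0867
gripper_force: 0.0
clock: 11.75
tcp_pos: [0.4942, 0.1146, 0.1125]
orientation: [3.141, 0.001, 0.11]
contact_force: [0.8, -0.8, 0.4]
grip_width: 0.0867
gripper_force: 0.0
shift mm [  32.2 -164.4   99.4] turn 12.9 yaw 6.3
```

```bash
python3 -m creep '0.01 -0.04 0 4; 0.02 -0.08 0 9; 0.027 -0.12 0 12.9; 0.032 -0.155 0 12.9; 0.032 -0.164 0 12.9; 0.032 -0.164 0.03 12.9; 0.032 -0.164 0.055 12.9; 0.032 -0.164 0.07 12.9; 0.032 -0.164 0.085 12.9; 0.032 -0.164 0.099 12.9; 0.032 -0.164 0.099 12.9'; python3 -m creep '0 0 0 0; 0 0 0 0; 0 0 0 0; 0 0 0 0; 0 0 0 0; 0 0 0 0; 0 0 0 0; 0 0 0 0' -1 40;  python3 -m creep '0 0 -0.01 0; 0 0 -0.02 0; 0 0 -0.04 0; 0 0 -0.05 0; 0 0 -0.055 0; 0 0 -0.055 0; 0 0 -0.055 0; 0 0 -0.055 0;0 0 -0.055 0'; for i in 1 2 3 4 5 6; do python3 -m creep '0 0 0 0' | grep contact; done; python3 -c "
from h import *
cv2.imwrite('pics/t4.png',cv2.resize(snapshot('side')[160:340,130:330],None,fx=3,fy=3)[:,:,::-1])
"
```

```text
clock: 12.85
tcp_pos: [0.5077, 0.2805, 0.0123]
orientation: [3.14, 0.002, -0.115]
contact_force: [-1.0, -0.8, -0.3]
grip_width: 0.0868
gripper_force: 0.0
clock: 13.65
tcp_pos: [0.5086, 0.2814, 0.0141]
orientation: [-3.142, -0.0, -0.115]
contact_force: [-0.7, 0.8, 1.0]
grip_width: 0.042
gripper_force: 40.0
clock: 14.55
tcp_pos: [0.5082, 0.2812, 0.0684]
orientation: [3.141, 0.001, -0.115]
contact_force: [-0.1, 1.1, -2.4]
grip_width: 0.0418
gripper_force: 40.0
contact_force: [0.7, 0.5, -1.7]
contact_force: [0.1, 0.3, -2.6]
contact_force: [-0.1, 0.7, -2.5]
contact_force: [-0.0, -0.1, -1.8]
contact_force: [0.7, -0.6, -1.9]
contact_force: [1.1, -0.3, -2.2]
```

View pics/t4.png

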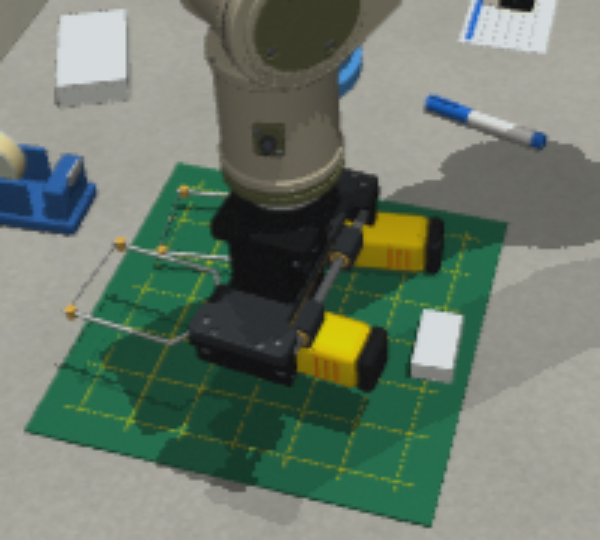

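This one reads about 2.1 N, so it is the lighter cutter, held level and clear. I'll lay it back.

```bash
python3 -m creep '0 0 0.015 0; 0 0 0.03 0; 0 0 0.042 0; 0 0 0.048 0; 0 0 0.052 0; 0 0 0.054 0; 0 0 0.055 0; 0 0 0.055 0; 0 0 0.055 0'; python3 -m creep '0 0 0 0; 0 0 0 0; 0 0 0 0; 0 0 0 0; 0 0 0 0; 0 0 0 0; 0 0 0 0; 0 0 0 0' 1;  python3 -m creep '0 0 -0.015 0; 0 0 -0.04 0; 0 0 -0.08 0; 0 0 -0.1 0; 0 0 -0.1 0; 0 0 -0.1 0;0 0 -0.1 0'; python3 -c "
from h import *
go(.4948,.115,.013,6.3)"
```

```text
clock: 16.1
tcp_pos: [0.5088, 0.2815, 0.0144]
orientation: [-3.141, -0.001, -0.115]
contact_force: [-0.7, 0.9, -1.2]
grip_width: 0.042
gripper_force: 40.0
clock: 16.9
tcp_pos: [0.5086, 0.2813, 0.014]
orientation: [3.142, -0.0, -0.115]
contact_force: [-0.5, 0.5, 0.3]
grip_width: 0.0866
gripper_force: 0.0
clock: 17.6
tcp_pos: [0.5081, 0.2809, 0.1134]
orientation: [3.141, 0.001, -0.115]
contact_force: [-0.7, 0.3, -0.2]
grip_width: 0.0872
gripper_force: 0.0
shift mm [  5.9 166.3 100.5] turn -12.9 yaw -6.6
```

```bash
python3 -m creep '0.001 0.04 0 -4; 0.003 0.08 0 -9; 0.005 0.12 0 -12.9; 0.006 0.155 0 -12.9; 0.006 0.166 0 -12.9; 0.006 0.166 0.03 -12.9; 0.006 0.166 0.055 -12.9; 0.006 0.166 0.07 -12.9; 0.006 0.166 0.085 -12.9; 0.006 0.166 0.1 -12.9; 0.006 0.166 0.1 -12.9'; python3 -m creep '0 0 0 0; 0 0 0 0; 0 0 0 0; 0 0 0 0; 0 0 0 0; 0 0 0 0; 0 0 0 0; 0 0 0 0' -1 50;  python3 -m creep '0 0 -0.01 0; 0 0 -0.02 0; 0 0 -0.04 0; 0 0 -0.05 0; 0 0 -0.055 0; 0 0 -0.055 0; 0 0 -0.055 0; 0 0 -0.055 0;0 0 -0.055 0'; python3 -m creep '0 0 -0.04 0; 0 0 -0.08 0; 0 0 -0.12 0; 0 0 -0.14 0; 0 0 -0.14 0;0 0 -0.14 0'; python3 -c "
from h import *
im=snapshot('top')
for c in blobs(im,(22,140,90),(34,255,255)): print(*rect('top',c,.045))
go(.642,-.143,.2,6.3)"
```

```text
clock: 18.7
tcp_pos: [0.4943, 0.1157, 0.0122]
orientation: [-3.142, 0.003, 0.111]
contact_force: [0.0, -0.2, -0.1]
grip_width: 0.0866
gripper_force: 0.0
clock: 19.5
tcp_pos: [0.4956, 0.1155, 0.0141]
orientation: [3.141, -0.0, 0.11]
contact_force: [1.4, -1.4, 2.1]
grip_width: 0.0415
gripper_force: 50.0
clock: 20.4
tcp_pos: [0.4951, 0.1157, 0.0685]
orientation: [-3.142, 0.001, 0.11]
contact_force: [0.2, 0.1, -3.5]
grip_width: 0.0414
gripper_force: 50.0
clock: 21.0
tcp_pos: [0.4951, 0.1155, 0.2079]
orientation: [3.141, 0.001, 0.11]
contact_force: [0.1, -0.7, -4.8]
grip_width: 0.0417
gripper_force: 50.0
shift mm [118.1 273.    7. ] turn 0.0 yaw 6.3
```

```bash
python3 -m creep '0.01 0.02 0 0; 0.025 0.055 0 0; 0.04 0.09 0 0; 0.055 0.125 0 0; 0.07 0.16 0 0; 0.085 0.195 0 0; 0.1 0.23 0 0; 0.112 0.26 0 0; 0.118 0.273 0 0; 0.118 0.273 0 0; 0.118 0.273 0 0; 0.118 0.273 0 0'; python3 -m creep '0 0 0 0; 0 0 0 0; 0 0 0 0; 0 0 0 0; 0 0 0 0'; python3 -c "
from h import *
im=snapshot('top')
for c in blobs(im,(22,140,90),(34,255,255)): print('y',*rect('top',c,.045))
for c in blobs(im,(0,150,90),(6,255,255)): print('red',*rect('top',c,.083))
cv2.imwrite('pics/end.png',cv2.resize(snapshot('side')[60:340,110:400],None,fx=2,fy=2)[:,:,::-1])"
```

```text
clock: 22.25
tcp_pos: [0.6424, -0.1406, 0.2085]
orientation: [-3.141, 0.001, 0.112]
contact_force: [-0.3, -0.0, -4.5]
grip_width: 0.0419
gripper_force: 50.0
clock: 22.75
tcp_pos: [0.6427, -0.1426, 0.2091]
orientation: [3.141, -0.0, 0.11]
contact_force: [1.1, 0.7, -2.8]
grip_width: 0.0418
gripper_force: 50.0
y [0.5084 0.28  ] [0.0423 0.1162] -6.8
y [ 0.6456 -0.1752] [0.0424 0.0364] 0.8
```

View pics/end.png

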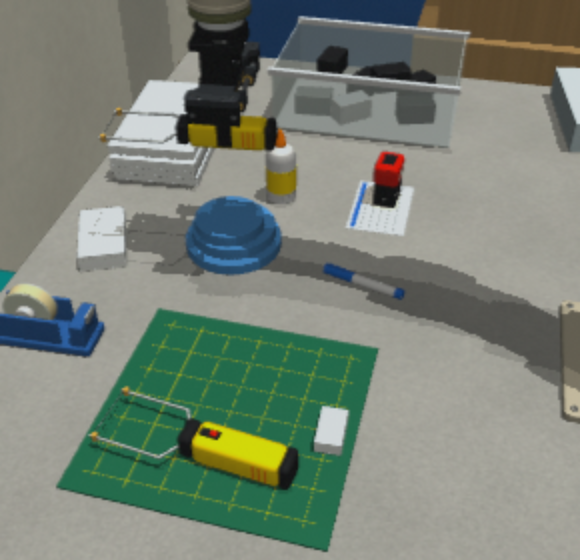

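The heavier cutter (230,130) is held level above the foam (233,230). The lighter one lies flat within 1 mm of its old place, and the stamp and bystanders are undisturbed.

```bash
python3 -c "
from cell import *
print(close_job())"
```

```text
the job is handed in; nothing more can be done
None
```

I handed the job in at about 23 s, with no verdict returned: the stamp was pressed to its stop and sprang back, the lighter cutter (about 2.1 N) is back flat where it was, and the heavier one (about 4.1 N) is held level and still about 0.15 m above the middle of the foam model.

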